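# Set a fabric-roll core in the vee jig for trimming

## Robot

A 6-joint arm with a two-finger parallel gripper is mounted at the origin on the work surface. World frame = base frame: x ahead of the robot, y to its left, z up, the work surface at z = 0. Lengths are in mm, angles in rad, forces in N, time in s.
With the tool pointing down it reaches from about 300 to 1000 mm from the base axis. Payload 5.1 kg.
Tool frame: the origin (TCP) lies on the centre line of the jaws, within the pads' length; the fingertips stand 17 mm ahead of it and the grasp point (between the pads) lies 2 mm behind it (arm.finger_overhang is the distance from the TCP to the fingertips, in mm); z points along the fingers, x is the direction in which the jaws open and shut, and the axes are right-handed (so a half turn about z gives the same grasp; the last joint's range is limited). The gripper opens to 95 mm and grips with 3 to 60 N. Pads are 20 mm wide; open, the fingers measure 119 mm over their backs; the gripper's body (75 mm by 180 mm) begins 59 mm behind the grasp point.
Start: joints at [1.184, 0.124, 1.65, -0, 1.367, -0.083], TCP at [194.467, 620.215, 231.656] pointing down, gripper open.
Joint ranges: [-2.61, 2.61], [-1.02, 2.33], [0.03, 2.71], [-1.35, 4.49], [0.32, 2.68], [-2.91, 2.91]. Speed limits (rad/s): [2.57, 2.57, 3.14, 3.14, 3.14, 3.14].

## Interface

Orientations are given as a rotation vector (axis times angle).
In Python, from workcell import readout, optics, order, arm gives the robot as it stands.
- The arm moves only by the shell command python3 -m jog 'ROWS' [OPENING] [FORCE]. ROWS is a JSON object of lists of equal length, an entry for each row: "xyz": the shift along the world's x, y, z in mm, a list of three; "twist": the turn about the world's z in rad. A call has 1 to 5 rows; each row shifts and turns the pose as measured when the row begins; what a row does not reach is not made up. A row lasts 1/8 s, in which the tool goes at most 62.5 mm and 10.7 degrees, less where a joint would pass 70% of its speed; a pose out of reach is approached as far as the arm can. A call is refused whole if a number of a shift passes 62.5 or a number of a turn 0.188, either way. A call with a gripper value outside its range is refused whole. OPENING is the opening in per cent of the stroke, from 0 (shut) to 100 (fully open), set as the call begins (- or left out, the last holds). The fingers move at their own pace and stop on an object; FORCE is the grip in N (left out, the last holds). Time passes only in rows, so rows that do not move let the fingers close. It gives the time, the measured TCP pose, the force and the opening at its end, in the units of the state.
- readout.observe(): the state, without advancing time (a new reading comes with each control period).
- optics.camera(name): name is "side" or "top" or "wrist"; returns a dict with "frame" (384x512x3 uint8, red, green, blue), "fx", "fy", "cx", "cy" (pixels), "dist" ([k1, k2, p1, p2, k3] as OpenCV has them; the pictures are not rectified), "R" (3x3) and "t" (3): a world point X has camera coordinates R X + t. Camera axes: x right, y down, z forward; pixel columns grow to the right and rows downward; lengths in mm; the calibration is good to about 2 mm. A picture is of the moment at which its call begins. There is no depth.
- order.finish_job(): hands the job in, once; it reports no verdict.
The state is a dict: "time_s": time; "joint_pos": joint angles; "qvel": joint speeds; "effort": joint torques, N m; "tool_pos": TCP position; "eef_rot": TCP orientation; "ft_force": force on the tool from outside, world axes, zero at the start; "torque": the same for the moment, N m; "grip_width": finger opening in mm.
Only numpy, scipy, OpenCV 4.12 (cv2) and the standard library are available. Lean on these libraries where they do the work, as an engineer would, in place of code of your own. Each camera call takes 0.05 s, during which the arm holds its last target.

## Task

Set the cardboard core up in the wooden jig for trimming. Flip the steel stop flag fully down across the end of the vee, and roll the core off its shelf and down the ramp into the vee, letting go so that it settles and centres itself there. Then slide it along the vee until its end meets the flag, and only then swing the hold-down arm down so that its pad rests on the core; leave the other things on the table where they are.

Things in the scene. Friction and masses are not known exactly. Their poses are not given: they have to be found in the camera images.
- jig: Plywood trimming jig fixed to the table, base 210 x 270 x 12 mm. Origin: on the table plane, below the bottom line of the vee; jig x points across the vee from the shelf side to the hinge side, jig y along the vee towards the stop flag, z up. Behind the vee, x 36 to 75 mm, a wooden block 52 mm high and hinge brackets, 98 mm (arm) and 78 mm (flag) high.
- shelf (a point): Middle of the jig's level shelf, on its top: jig (-85, -30, 47) mm; the shelf spans jig x -115 to -55 mm, y -125 to +65 mm. From its edge at x -55 mm a ramp of the same extent in y falls from 47 mm to 42 mm high at x -20 mm, where the vee begins; a core pushed past the edge rolls down into the vee by itself.
- vee (a point): Bottom line of the vee: jig (0, 0, 22) mm. A 90-degree aluminium vee along jig y, from y -125 to +100 mm: near flank from 42 mm high at x -20 mm, far flank up to 56 mm high at x +34 mm. Axes as the jig's.
- seat (a point): Where the centre of the core lies when it is seated in the vee with its end against the lowered flag: jig (0, 30, 53) mm. Axes as the jig's.
- core: Hard cardboard fabric-roll core with closed flush ends, 44 mm diameter, 150 mm long, about 0.2 kg. Origin: its centre; its y axis is its long axis (x and z turn as it rolls). It starts on the jig's shelf, roughly parallel to the vee, its flag-side end 45 to 80 mm short of the flag's plane, and rolls freely.
- flag (a joint): Hinge angle of the stop flag, rad: 0 = fully down (end of travel), about 1.6 = upright. Stiff hinge (about 0.12 N m), stays where left. Axis along jig y, through point flag_hinge; the flag swings up and over towards jig +x as the value grows.
- flag_grip (a point): Point to pinch on the steel stop flag, mid-bar, 88 mm from the hinge, 12 mm from the free end. Plate 10 mm thick (jig y 105 to 115 mm), bar 18 mm high; a lobe 22 to 74 mm from the hinge reaches 33 mm below the bar's middle line. Lowered, the bar points to jig -x and its inner face at jig y 105 mm stops the core.
- flag_hinge (a point): Hinge axis of the flag: jig (48, 110, 66) mm.
- clamp (a joint): Hinge angle of the hold-down arm, rad: 0 = level, pad resting on the seated core; about 1.6 = upright; end of travel without a core -0.08. Stiff hinge (about 0.22 N m), stays where left. Axis along jig y, through point clamp_hinge; swings up and over towards jig +x as the value grows.
- clamp_grip (a point): Point to pinch on the hold-down arm, in the middle of its dark wooden grip (32 mm long, 20 mm wide along jig y, 18 mm thick), 96 mm from the hinge. The arm is a steel bar 18 mm wide, 14 mm thick, 110 mm long, with a round rubber-faced pad 48 mm from the hinge whose face is 15 mm under the bar's middle line.
- clamp_hinge (a point): Hinge axis of the hold-down arm: jig (48, 5, 90) mm.
- scissors: Bystander: closed scissors, 210 mm long, 80 mm wide, 9 mm high, lying flat near the jig's -y end. Origin at its middle.
- spool: Bystander: upright thread spool, 50 mm diameter, 60 mm high, near the jig's +y end. Origin at the middle of its foot.
- weight: Bystander: steel pattern weight with a knob, 60 mm diameter, 40 mm high, near the jig's +y end. Origin at the middle of its foot.
Mind the look-alikes: they are no part of the job. What is meant by the core is not purple or turquoise, and is the smaller of those in its own colour.

How it is judged (in metres and radians):
On the way, in this order (a step that is already met when the one before it is completed fails the run):
1. the core rolls (turns about its axis) on the shelf or ramp towards the vee (angular speed of core above 0.5 rad/s and x of core in the frame of seat between -0.064 and -0.012 m and z of core in the frame of seat between -0.004 and 0.03 m), for 0.04 s.
2. the core lies centred in the vee, let go, with the flag down and the hold-down arm still up (x of core in the frame of seat between -0.005 and 0.005 m and z of core in the frame of seat between -0.005 and 0.005 m and angle between the y axis of core and the y axis of seat, either way round below 0.07 rad and value of joint flag below 0.12 rad and contact force between the fingers and core below 0.1 N and value of joint clamp above 0.4 rad and linear speed of core below 0.02 m/s), for 0.3 s.
3. the core, seated in the vee, has its end at the flag, with the arm still up (x of core in the frame of seat between -0.005 and 0.005 m and z of core in the frame of seat between -0.005 and 0.005 m and angle between the y axis of core and the y axis of seat, either way round below 0.07 rad and value of joint flag below 0.12 rad and y of core in the frame of seat between -0.005 and 0.005 m and value of joint clamp above 0.4 rad), for 0.2 s.
At the end, for the whole second after the job is handed in: The core lies at rest in the vee, within 5 mm of its seat across and in height and 0.07 rad of the vee's direction, its end within 5 mm of the lowered flag (flag angle under 0.12 rad); the arm is down on it (angle -0.06 to 0.08 rad, pad pressing on the core with over 0.2 N) (x of core in the frame of seat between -0.005 and 0.005 m and z of core in the frame of seat between -0.005 and 0.005 m and angle between the y axis of core and the y axis of seat, either way round below 0.07 rad and value of joint flag below 0.12 rad and y of core in the frame of seat between -0.005 and 0.005 m and value of joint clamp between -0.06 and 0.08 rad and contact force between clamp and core above 0.2 N and linear speed of core below 0.01 m/s); the robot touches nothing.
It fails at once if the scissors is moved more than 20 mm (distance of scissors from where it was at the start of the episode above 0.02 m).
It fails at once if the spool is moved more than 20 mm (distance of spool from where it was at the start of the episode above 0.02 m).
It fails at once if the weight is moved more than 20 mm (distance of weight from where it was at the start of the episode above 0.02 m).
It also fails if it takes over 67 s, if anything falls off the work surface, if the arm or the gripper's body presses on something with over 40 N, if the wrist force passes 120 N, or if a joint passes its speed limit or range.

## Working session

There is one attempt and no reset: what is moved stays moved. The work goes in short steps, Python scripts to look and compute and a shell command to move; the robot and the scene stay as the last step left them, time stands still between calls to the robot, and variables do not carry over. Pictures are saved under pics/ and viewed, and the job is handed in when it is done.

```bash
ls; mkdir -p pics
python3 - <<'E'
from workcell import readout, optics
import cv2
for n in ["side","top","wrist"]:
    c=optics.camera(n); cv2.imwrite(f"pics/{n}0.png",cv2.cvtColor(c["frame"],cv2.COLOR_RGB2BGR))
    print(n,c["fx"],c["cx"],c["cy"],c["dist"],c["R"],c["t"])
s=readout.observe(); print(s)
E
```

```text
pics
side 435.47430747449783 258.6324300409812 199.86305887012338 [-0.10533733  0.          0.          0.          0.        ] [[ 7.02173661e-01 -7.12005680e-01  2.48959940e-04]
 [-5.53975881e-01 -5.46545671e-01 -6.28011587e-01]
 [ 4.47283885e-01  4.40835277e-01 -7.78203948e-01]] [-366.6286078   298.36185266 1348.89008018]
top 463.3546229622967 263.61404873023645 188.58064020706996 [-0.0065331  0.         0.         0.         0.       ] [[-0.01262994 -0.99991391 -0.00355674]
 [-0.99345277  0.01295208 -0.113507  ]
 [ 0.1135433   0.00209987 -0.99353083]] [  -4.17403625  486.29049764 1426.49963529]
wrist 308.3077502189091 253.42129031544346 190.77346825210225 [-0.07961092  0.          0.          0.          0.        ] [[ 0.29901604  0.95424298 -0.00311967]
 [ 0.92349456 -0.28855451  0.25277279]
 [ 0.24030646 -0.07846412 -0.96752064]] [-650.20672296  -27.85207004  391.42940619]
{'time_s': 0.15, 'joint_pos': array([ 1.18439973e+00,  1.24357034e-01,  1.65136595e+00,  9.78692560e-06,
        1.36749793e+00, -8.25935121e-02]), 'qvel': array([ 1.68671885e-03, -2.78991390e-03, -3.48096772e-03, -5.20436664e-04,
       -5.40870825e-04,  7.91577835e-05]), 'effort': array([ 5.48174667e-04, -4.18192685e+01, -3.60470545e+01,  7.74715352e-02,
        4.68807807e-02, -8.09204266e-05]), 'tool_pos': array([194.28990669, 619.78557939, 230.66493962]), 'eef_rot': array([ 2.53132691e+00,  1.85921498e+00, -2.18656837e-03]), 'ft_force': array([-0.38905287, -0.34240893,  0.33001098]), 'torque': array([-0.00195528, -0.04245116, -0.01767013]), 'grip_width': 95.0982616777846}
```

View pics/side0.png

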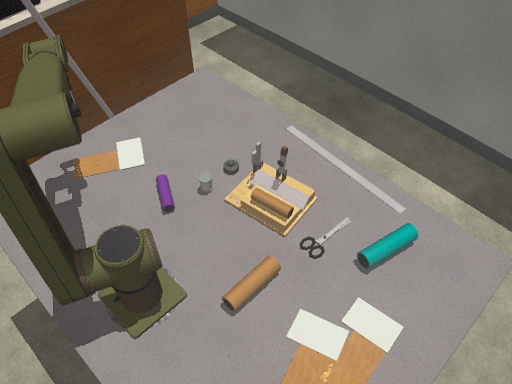

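View pics/top0.png

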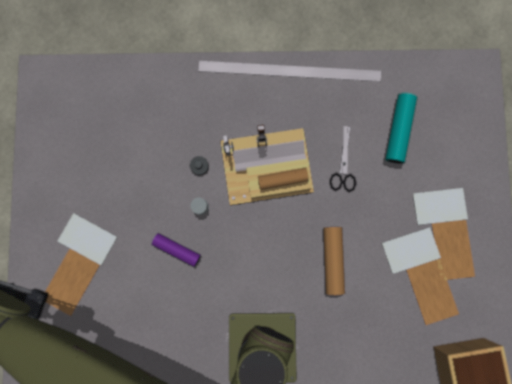

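View pics/wrist0.png

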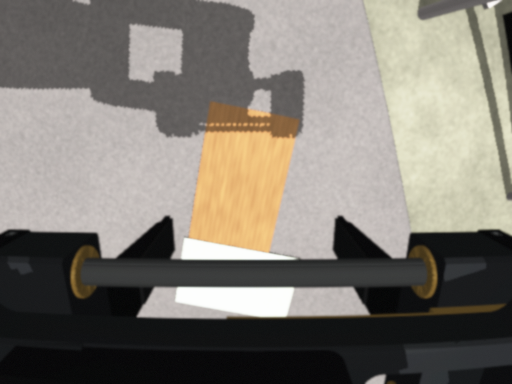

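Run:
```python
import cv2
a=cv2.imread("pics/top0.png")[115:215,180:330]; cv2.imwrite("pics/topz.png",cv2.resize(a,None,fx=5,fy=5,interpolation=cv2.INTER_CUBIC))
a=cv2.imread("pics/side0.png")[130:240,210:335]; cv2.imwrite("pics/sidez.png",cv2.resize(a,None,fx=5,fy=5,interpolation=cv2.INTER_CUBIC))
```

```text
(no output)
```

View pics/topz.png

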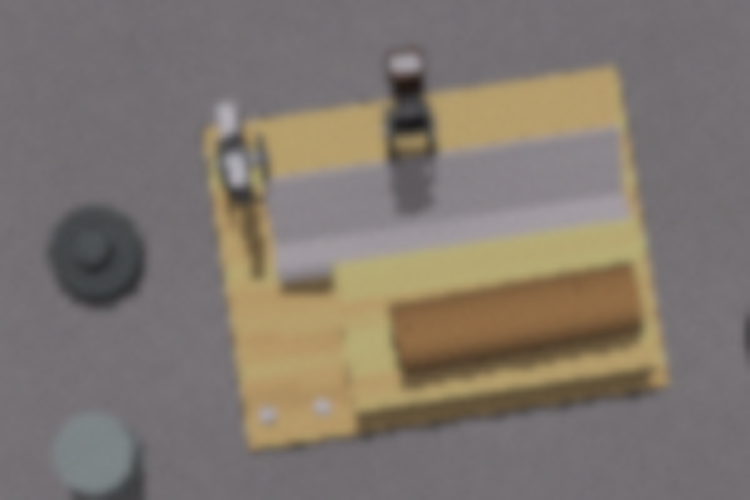

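View pics/sidez.png

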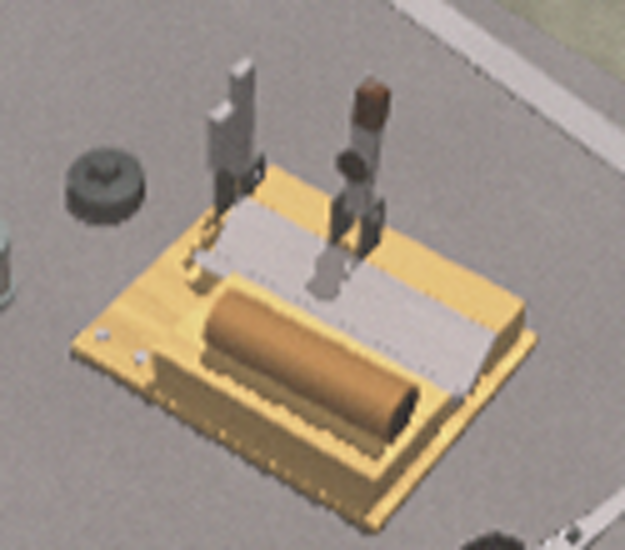

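```bash
cat > h.py <<'E'
import numpy as np, cv2
from workcell import readout, optics
def und(c,uv):
    K=np.array([[c["fx"],0,c["cx"]],[0,c["fy"],c["cy"]],[0,0,1.]])
    return cv2.undistortPoints(np.array(uv,float).reshape(-1,1,2),K,np.array(c["dist"],float)).reshape(-1,2)
def rays(c,uv):
    R=np.array(c["R"]);t=np.array(c["t"]); n=und(c,uv)
    d=np.c_[n,np.ones(len(n))]@R; return -R.T@t, d/np.linalg.norm(d,axis=1)[:,None]
def plane(c,uv,z):
    o,d=rays(c,uv); return o+d*((np.asarray(z)-o[2])/d[:,2])[:,None]
def tri(obs):  # [(cam,uv)...]
    A=np.zeros((3,3));b=np.zeros(3);L=[]
    for c,uv in obs:
        o,d=rays(c,[uv]);P=np.eye(3)-np.outer(d[0],d[0]);A+=P;b+=P@o;L.append((P,o))
    X=np.linalg.solve(A,b); return X,[round(float(np.linalg.norm(P@(X-o))),1) for P,o in L]
def proj(c,X):
    K=np.array([[c["fx"],0,c["cx"]],[0,c["fy"],c["cy"]],[0,0,1.]])
    return cv2.projectPoints(np.asarray(X,float).reshape(-1,3),cv2.Rodrigues(np.array(c["R"]))[0],np.array(c["t"],float),K,np.array(c["dist"],float))[0].reshape(-1,2)
E
python3 - <<'E'
from h import *
np.set_printoptions(precision=1,suppress=True)
c=optics.camera("top"); s=optics.camera("side"); w=optics.camera("wrist")
T=lambda p:(p[0]/5+180-.4,p[1]/5+115-.4)
S=lambda p:(p[0]/5+210-.4,p[1]/5+130-.4)
for n,cc in (("top",c),("side",s),("wrist",w)): print(n,-np.array(cc["R"]).T@cc["t"])
cor=plane(c,[T(p) for p in [(205,130),(250,447),(665,383),(615,68)]],12); print(cor)
print(np.linalg.norm(np.diff(cor,axis=0,append=cor[:1]),axis=1))
print("side",plane(s,[S(p) for p in [(72,348),(375,525),(537,338)]],12))
e=cor[1]-cor[2]; print(np.degrees(np.arctan2(-e[0],e[1]))); e=cor[0]-cor[3];print(np.degrees(np.arctan2(-e[0],e[1])))
print("clamp tip",tri([(c,T((406,62))),(s,S((373,88)))]))
print("flag tip",tri([(c,T((227,108))),(s,S((242,66)))]))
E
```

```text
top [ 321.1  -13.5 1472.5]
side [-180.6 -692.6 1237.2]
wrist [126.1 643.2 384.3]
[[ 644.9  125.8   12. ]
 [ 440.3   97.8   12. ]
 [ 477.6 -165.5   12. ]
 [ 682.  -138.4   12. ]]
[206.5 265.9 206.2 266.8]
side [[ 437.7   92.9   12. ]
 [ 477.5 -168.    12. ]
 [ 681.7 -141.1   12. ]]
8.059057155070924
8.00088742513493
clamp tip (array([640.7,  -5.1, 199.5]), [0.0, 0.0])
flag tip (array([622.8,  99.9, 162.3]), [1.9, 1.9])
```

```bash
python3 -m jog '{"xyz":[[30,-52,20],[30,-52,20],[30,-52,20],[30,-52,20],[30,-52,20]],"twist":[0.09,0.09,0.09,0.09,0.084]}' 100; python3 -m jog '{"xyz":[[28,-52,2],[28,-52,2],[28,-52,2],[28,-52,2],[28,-52,2]],"twist":[0,0,0,0,0]}'
```

```text
time_s: 0.92
tool_pos: [341.4, 360.3, 327.7]
eef_rot: [2.031, 2.391, -0.007]
ft_force: [0.6, -0.0, 0.8]
grip_width: 95.3
time_s: 1.55
tool_pos: [484.7, 91.6, 341.8]
eef_rot: [2.027, 2.389, 0.006]
ft_force: [0.6, 0.8, -0.1]
grip_width: 95.1
```

```bash
python3 -m jog '{"xyz":[[10,-55,0],[10,-50,0],[0,0,0]],"twist":[-0.02,0,0]}'
python3 - <<'E'
from h import *
c=optics.camera("wrist"); cv2.imwrite("pics/w1.png",cv2.cvtColor(c["frame"],cv2.COLOR_RGB2BGR))
s=readout.observe(); print(s["tool_pos"],s["eef_rot"])
import pickle; pickle.dump(c,open("w1.pkl","wb"))
E
```

```text
time_s: 1.92
tool_pos: [505.8, -20.3, 341.8]
eef_rot: [2.058, 2.362, 0.006]
ft_force: [0.2, -0.2, -0.3]
grip_width: 95.1
[505.63597837 -18.84518679 341.84720746] [2.05605586 2.36406883 0.00723693]
```

View pics/w1.png

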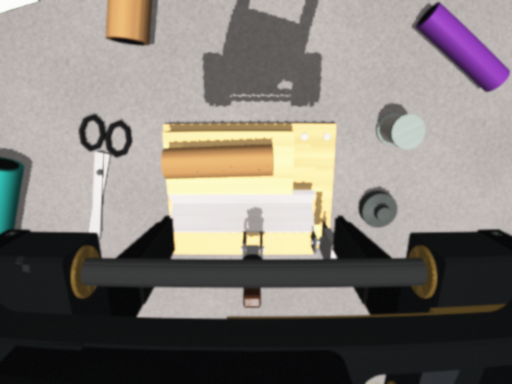

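```bash
python3 -m jog '{"xyz":[[50,0,0],[50,0,0],[20,0,0],[0,0,0]],"twist":[0,0,0,0]}'
python3 - <<'E'
from h import *
c=optics.camera("wrist"); cv2.imwrite("pics/w2.png",cv2.cvtColor(c["frame"],cv2.COLOR_RGB2BGR))
cv2.imwrite("pics/w2z.png",cv2.resize(cv2.cvtColor(c["frame"],cv2.COLOR_RGB2BGR)[40:300,130:400],None,fx=2.2,fy=2.2,interpolation=cv2.INTER_CUBIC))
s=readout.observe(); print(s["tool_pos"],s["eef_rot"])
import pickle; pickle.dump(c,open("w2.pkl","wb"))
E
```

```text
time_s: 2.48
tool_pos: [627.5, -12.9, 341.9]
eef_rot: [2.05, 2.371, 0.01]
ft_force: [-1.0, -0.6, -0.5]
grip_width: 95.6
[626.94876377 -12.85871021 342.00106811] [2.05002554 2.37052741 0.00990418]
```

View pics/w2z.png

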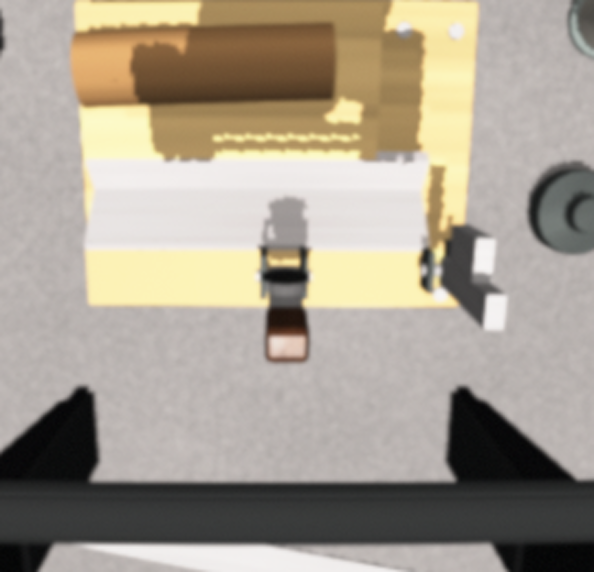

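Run:
```python
from h import *
import pickle
np.set_printoptions(precision=1,suppress=True)
w=pickle.load(open("w2.pkl","rb")); c=optics.camera("top"); s=optics.camera("side")
Z=lambda p:(p[0]/2.2+130-.3,p[1]/2.2+40-.3)
T=lambda p:(p[0]/5+180-.4,p[1]/5+115-.4)
S=lambda p:(p[0]/5+210-.4,p[1]/5+130-.4)
th=np.radians(8.0);ex=np.array([np.cos(th),np.sin(th)]);ey=np.array([-ex[1],ex[0]])
def rep(n,X,j): # implied origin
    print(n,X, "origin", X[:2]-ex*j[0]-ey*j[1])
P=lambda p,z:plane(w,[Z(p)],z)[0]
a,b=P((88,247),56),P((422,245),56); rep("far-",a,(34,-125));rep("far+",b,(34,100)); e=b-a;print(np.degrees(np.arctan2(-e[0],e[1])))
a,b=P((88,159),42),P((427,154),42); rep("near-",a,(-20,-125));rep("near+",b,(-20,100)); e=b-a;print(np.degrees(np.arctan2(-e[0],e[1])))
a,b=P((89,304),12),P((463,306),12); print("base far edge",a,b);e=b-a;print(np.degrees(np.arctan2(-e[0],e[1])))
b2=P((478,2),12);print("base corner",b2)
X,r=tri([(w,Z((287,347))),(s,S((373,87))),(c,T((406,62)))]);rep("clamp tip",X,(48,5));print(r)
X,r=tri([(w,Z((494,312))),(s,S((243,66))),(c,T((227,106)))]);rep("flag tip",X,(48,110));print(r)
# top cam vee
Q=lambda p,z:plane(c,[T(p)],z)[0]
rep("Tfar+",Q((270,180),56),(34,100)); rep("Tfar-",Q((617,128),56),(34,-125)); rep("Tnear-",Q((632,216),42),(-20,-125)); 
# core ends
for p in [(335,25),(335,100),(73,35),(80,105)]: print(p,P(p,69))
```

```text
far- [ 633.4 -132.4   56. ] origin [582.3 -13.4]
far+ [600.7  82.7  56. ] origin [581.  -21.1]
8.639371164796028
near- [ 578.1 -140.7   42. ] origin [580.5 -14.2]
near+ [543.2  77.7  42. ] origin [576.9 -18.6]
9.079896538926354
base far edge [ 683.1 -139.6   12. ] [644.8 132.   12. ]
8.027172556167942
base corner [439.1  99.3  12. ]
clamp tip [640.7  -4.2 199.8] origin [593.8 -15.8]
[1.5, 0.7, 0.9]
flag tip [620.7  99.1 164.8] origin [588.5 -16.5]
[3.6, 0.8, 4.2]
Tfar+ [602.9  81.3  56. ] origin [583.2 -22.5]
Tfar- [ 633. -135.   56.] origin [581.9 -16. ]
Tnear- [ 579.8 -144.3   42. ] origin [582.2 -17.8]
(335, 25) [479.    3.9  69. ]
(335, 100) [521.1  10.8  69. ]
(73, 35) [ 505.8 -149.    69. ]
(80, 105) [ 545.4 -141.2   69. ]
```

```bash
cat >> h.py <<'E'
th=np.radians(8.1);O=np.array([581.,-17.])
ex=np.array([np.cos(th),np.sin(th)]);ey=np.array([-ex[1],ex[0]])
def J(x,y,z): return np.r_[O+ex*x+ey*y,z]
def toJ(X): d=np.asarray(X)[:2]-O; return np.r_[d@ex,d@ey,X[2]]
def show(c,pts,box,f,name):
    im=cv2.resize(cv2.cvtColor(c["frame"],cv2.COLOR_RGB2BGR)[box[1]:box[3],box[0]:box[2]],None,fx=f,fy=f,interpolation=cv2.INTER_CUBIC)
    for p in proj(c,pts):
        q=((p-np.array(box[:2])+.5)*f).round().astype(int); cv2.circle(im,tuple(int(v) for v in q),2,(255,0,255),-1)
    cv2.imwrite(name,im)
E
python3 - <<'E'
from h import *
import pickle
w=pickle.load(open("w2.pkl","rb")); c=optics.camera("top"); s=optics.camera("side")
pts=[]
for a in (1.65,): 
  for y in (105,115):
    for o in (-9,9):
      pts.append(J(48-100*np.cos(a)+o*np.sin(a),y,66+100*np.sin(a)))
a=1.7
for y in (-5,15):
    for o in (-9,9): pts.append(J(48-112*np.cos(a)+o*np.sin(a),y,90+112*np.sin(a)))
pts+=[J(34,-125,56),J(34,100,56),J(-20,-125,42),J(-20,100,42),J(-55,65,47),J(-115,65,47),J(-115,-125,47),J(0,-125,22)]
show(w,pts,(130,40,400,230),2.9,"pics/ow.png"); show(c,pts,(215,120,320,210),6,"pics/ot.png"); show(s,pts,(220,135,325,240),5.5,"pics/os.png")
E
```

```text
(no output)
```

View pics/ow.png

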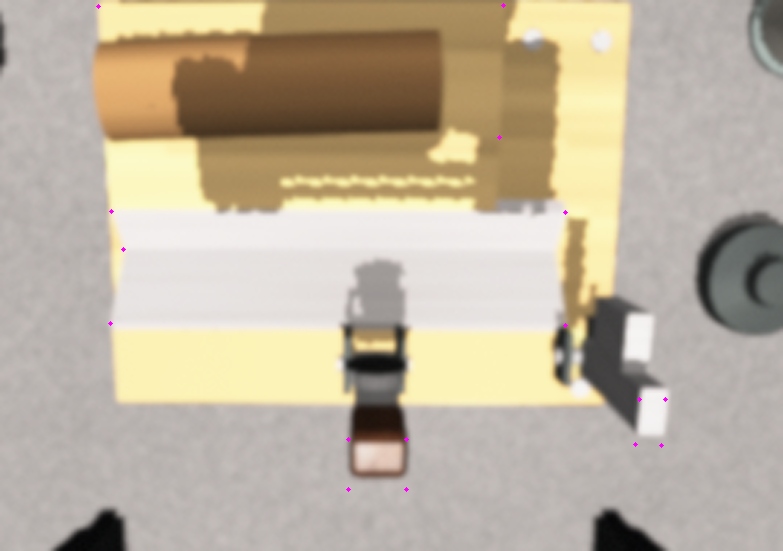

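View pics/ot.png

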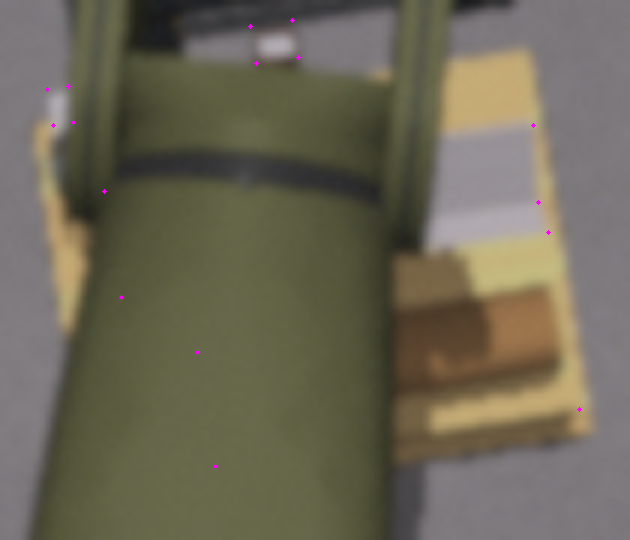

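View pics/os.png

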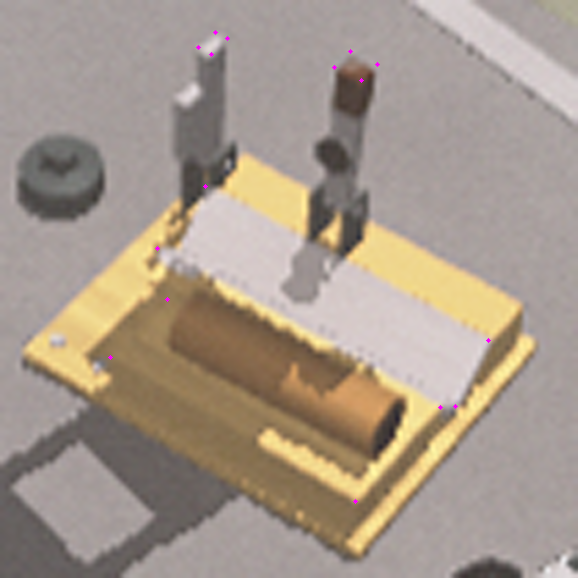

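```bash
python3 -m jog '{"xyz":[[-4,45,-20],[-4,45,-40],[-2,22,-50],[0,0,-40],[0,0,0]],"twist":[0,0,0,0,0]}' 50
python3 - <<'E'
from h import *
s=readout.observe(); print(toJ(s["tool_pos"]),s["eef_rot"])
c=optics.camera("wrist"); show(c,[J(51.4,110,154)],(130,40,400,300),2.2,"pics/w3.png")
E
```

```text
time_s: 3.35
tool_pos: [612.8, 100.7, 194.0]
eef_rot: [2.049, 2.361, 0.019]
ft_force: [-0.5, -1.6, 0.5]
grip_width: 51.4
[ 48.09171318 112.01021352 194.00610275] [2.04875135 2.36126831 0.0190656 ]
```

View pics/w3.png

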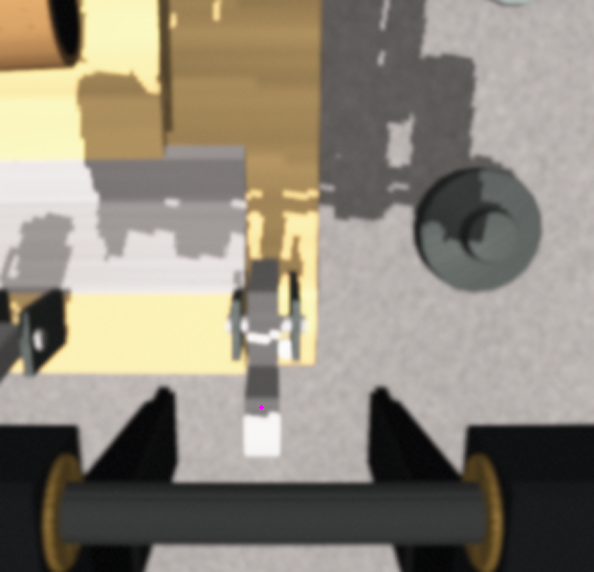

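```bash
python3 -m jog '{"xyz":[[3,-2,-22],[0,0,-20],[0,0,0]],"twist":[0,0,0]}' && python3 -m jog '{"xyz":[[0,0,0],[0,0,0],[0,0,0],[0,0,0]],"twist":[0,0,0,0]}' 0 10
python3 - <<'E'
from h import *
s=readout.observe(); print(toJ(s["tool_pos"]),s["eef_rot"])
c=optics.camera("wrist"); show(c,[J(51.4,110,154)],(130,40,400,300),2.2,"pics/w4.png")
E
```

```text
time_s: 3.78
tool_pos: [620.2, 97.7, 157.8]
eef_rot: [2.045, 2.352, 0.033]
ft_force: [0.1, 0.1, -0.5]
grip_width: 47.7
time_s: 4.28
tool_pos: [621.7, 97.5, 160.0]
eef_rot: [2.044, 2.35, 0.037]
ft_force: [-1.0, -0.2, 0.6]
grip_width: 13.0
[ 56.37647618 107.59319454 160.0437641 ] [2.04381544 2.34994238 0.037208  ]
```

View pics/w4.png

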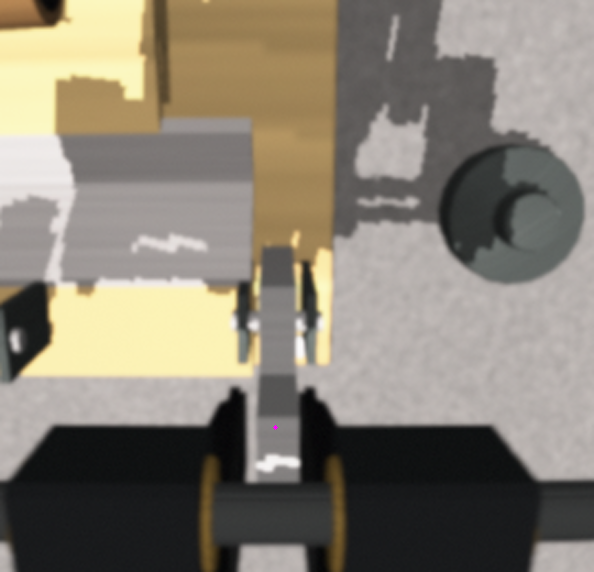

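```bash
python3 -m jog '{"xyz":[[-4,0,-6],[0,0,0],[0,0,0]],"twist":[0,0,0]}' 0 20
python3 - <<'E'
from h import *
s=readout.observe(); print(toJ(s["tool_pos"]),s["eef_rot"],s["ft_force"],s["grip_width"])
print(cv2.Rodrigues(s["eef_rot"])[0])
E
```

```text
time_s: 4.7
tool_pos: [621.2, 98.7, 159.9]
eef_rot: [2.04, 2.345, 0.051]
ft_force: [0.5, 0.0, 0.6]
grip_width: 9.8
[ 56.08361573 108.9112545  159.91956622] [2.03989666 2.34519397 0.05129004] [0.53219445 0.03619682 0.57680701] 9.778772103502073
[[-0.13849733  0.98927101  0.04649048]
 [ 0.99035765  0.13849539  0.00327844]
 [-0.00319545  0.04649626 -0.99891335]]
```

```bash
python3 -m jog '{"xyz":[[-19,-2.7,-4.5],[-18,-2.5,-4],[-17,-2.4,-7.5],[-15,-2.1,-10.7],[-12.5,-1.8,-13.4]],"twist":[0,0,0,0,0]}'
python3 - <<'E'
from h import *
s=readout.observe(); print(toJ(s["tool_pos"]),s["eef_rot"],s["ft_force"],s["grip_width"])
c=optics.camera("wrist"); show(c,[J(51.4,110,154)],(130,40,400,300),2.2,"pics/w5.png")
E
```

```text
time_s: 5.32
tool_pos: [548.4, 88.5, 129.7]
eef_rot: [2.027, 2.33, 0.086]
ft_force: [-0.5, 0.0, 5.7]
grip_width: 9.8
[-17.38214842 109.02139105 129.74093847] [2.02704976 2.3299441  0.08556706] [-0.46046709  0.0330598   5.74115101] 9.775121052532976
```

View pics/w5.png

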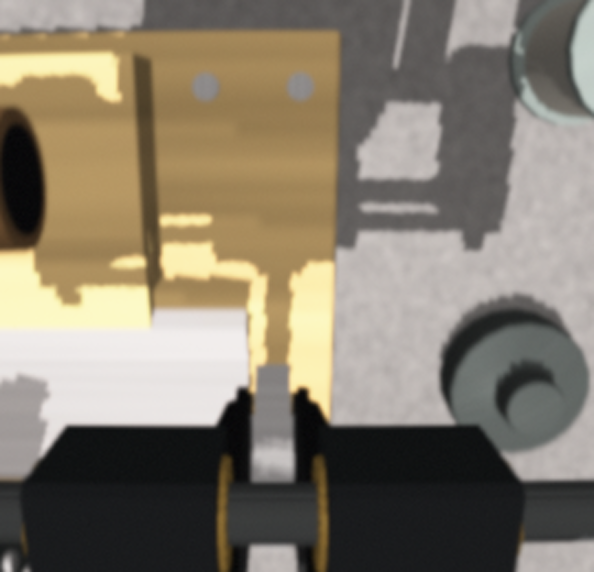

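```bash
python3 -m jog '{"xyz":[[-9,-1.3,-11.5],[-7.7,-1.1,-12.5],[-5.6,-0.8,-13.6],[-3.4,-0.5,-14.4],[-1,0,-15]],"twist":[0,0,0,0,0]}';python3 -m jog '{"xyz":[[0,0,-8],[0,0,-8]],"twist":[0,0]}'
python3 - <<'E'
from h import *
s=readout.observe(); print(toJ(s["tool_pos"]),s["eef_rot"],s["ft_force"],s["grip_width"])
c=optics.camera("side"); show(c,[],(200,130,340,240),5,"pics/s6.png")
E
```

```text
time_s: 6.0
tool_pos: [521.4, 84.7, 60.8]
eef_rot: [2.025, 2.328, 0.089]
ft_force: [-6.1, -1.3, 24.1]
grip_width: 10.2
time_s: 6.25
tool_pos: [524.6, 85.1, 49.1]
eef_rot: [2.023, 2.326, 0.093]
ft_force: [-8.9, -0.7, 22.8]
grip_width: 9.7
[-41.50449069 108.98739732  49.06675727] [2.02325999 2.32623023 0.09338653] [-8.91407224 -0.7261604  22.76089018] 9.74633204444195Traceback (most recent call last):
  File "<stdin>", line 3, in <module>
  File "h.py", line 25, in show
    for p in proj(c,pts):
             ~~~~^^^^^^^
  File "h.py", line 18, in proj
    return cv2.projectPoints(np.asarray(X,float).reshape(-1,3),cv2.Rodrigues(np.array(c["R"]))[0],np.array(c["t"],float),K,np.array(c["dist"],float))[0].reshape(-1,2)
           ^^^^^^^^^^^^^^^^^^^^^^^^^^^^^^^^^^^^^^^^^^^^^^^^^^^^^^^^^^^^^^^^^^^^^^^^^^^^^^^^^^^^^^^^^^^^^^^^^^^^^^^^^^^^^^^^^^^^^^^^^^^^^^^^^^^^^^^^^^^^^^^^^^^^^
AttributeError: 'NoneType' object has no attribute 'reshape'
```

```bash
python3 -m jog '{"xyz":[[0,0,0],[0,0,3],[0,0,30],[-10,0,50],[-15,0,50]],"twist":[0,0,0,0,0]}' 35;  python3 - <<'E'
from h import *
s=readout.observe(); print(toJ(s["tool_pos"]),s["eef_rot"],s["ft_force"],s["grip_width"])
c=optics.camera("side"); show(c,[J(-52,105,66)],(200,130,340,240),5,"pics/s6.png")
c=optics.camera("wrist"); show(c,[J(-52,105,75),J(-52,105,57)],(130,40,400,300),2.2,"pics/w6.png")
E
```

```text
time_s: 6.92
tool_pos: [492.7, 84.3, 173.2]
eef_rot: [2.033, 2.337, 0.072]
ft_force: [0.2, -0.5, 0.2]
grip_width: 32.7
[-73.10840003 112.76555377 173.24201354] [2.03344847 2.33662091 0.07186855] [ 0.18087783 -0.47809132  0.19033872] 32.736782081669105
```

View pics/s6.png

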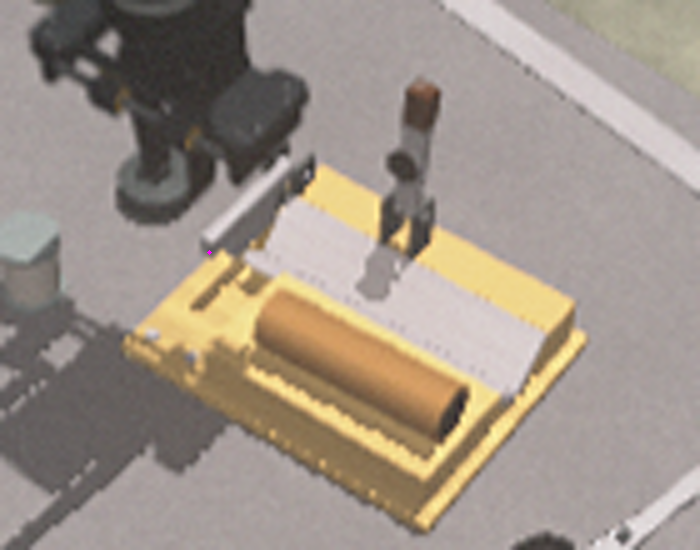

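View pics/w6.png

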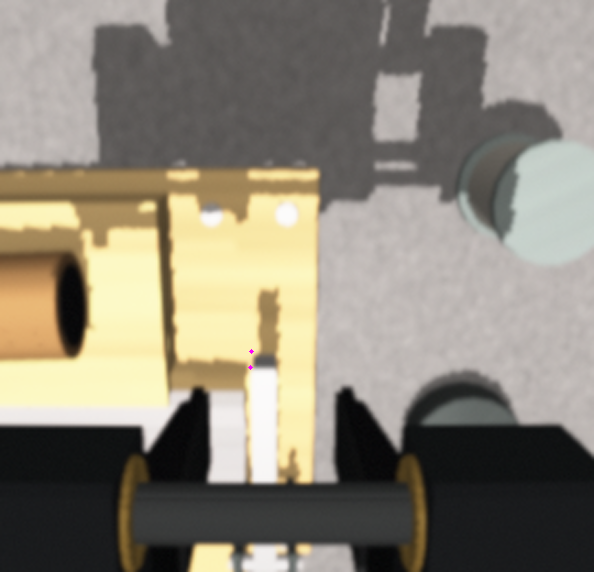

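Run:
```python
from h import *
import pickle
np.set_printoptions(precision=1,suppress=True)
c=optics.camera("top"); w=pickle.load(open("w2.pkl","rb"))
T=lambda p:(p[0]/5+180-.4,p[1]/5+115-.4)
Z=lambda p:(p[0]/2.2+130-.3,p[1]/2.2+40-.3)
for p in [(392,307),(403,372),(642,330),(631,265)]: print(toJ(plane(c,[T(p)],69)[0]))
for p in [(335,25),(335,100),(73,35),(80,105)]: print(toJ(plane(w,[Z(p)],69)[0]))
s=readout.observe(); print(s["time_s"],J(-122,-42,0)-s["tool_pos"])
```

```text
[-56.7  31.5  69. ]
[-97.3  30.9  69. ]
[ -94.2 -117.2   69. ]
[ -53.6 -117.2   69. ]
[-98.1  35.   69. ]
[-55.3  36.   69. ]
[ -93.1 -120.1   69. ]
[ -52.7 -118.    69. ]
7.075 [ -28.9 -160.4 -176.1]
```

```bash
python3 -m jog '{"xyz":[[-8,-40,0],[-7,-40,0],[-7,-40,0],[-7,-40,0],[0,0,-20]],"twist":[0,0,0,0,0]}' 100;  python3 - <<'E'
from h import *
s=readout.observe(); print(toJ(s["tool_pos"]),s["eef_rot"],s["grip_width"],J(-123,-42,76)-s["tool_pos"])
E
```

```text
time_s: 7.7
tool_pos: [461.5, -79.2, 145.9]
eef_rot: [2.034, 2.342, 0.071]
ft_force: [0.2, 0.7, -0.7]
grip_width: 78.2
[-127.11347553  -44.69301566  145.94782798] [2.0335628  2.34249219 0.07080752] 78.1523240606173 [  3.69298886   3.24574298 -69.94782798]
```

```bash
python3 -m jog '{"xyz":[[1,1,-35],[0,1,-30],[0,0,0]],"twist":[0,0,0]}' 100;  python3 - <<'E'
from h import *
s=readout.observe(); print(toJ(s["tool_pos"]),s["eef_rot"],s["grip_width"],s["ft_force"])
c=optics.camera("side"); show(c,[J(-76,-42,69)],(200,130,340,240),5,"pics/s7.png")
E
```

```text
time_s: 8.07
tool_pos: [457.0, -76.9, 70.8]
eef_rot: [2.046, 2.349, 0.062]
ft_force: [-1.0, 1.0, 1.0]
grip_width: 94.5
[-131.16560901  -41.81105638   70.82847832] [2.04552394 2.34908815 0.06193646] 94.49610477000097 [-0.9662528   1.01790701  1.00891208]
```

View pics/s7.png

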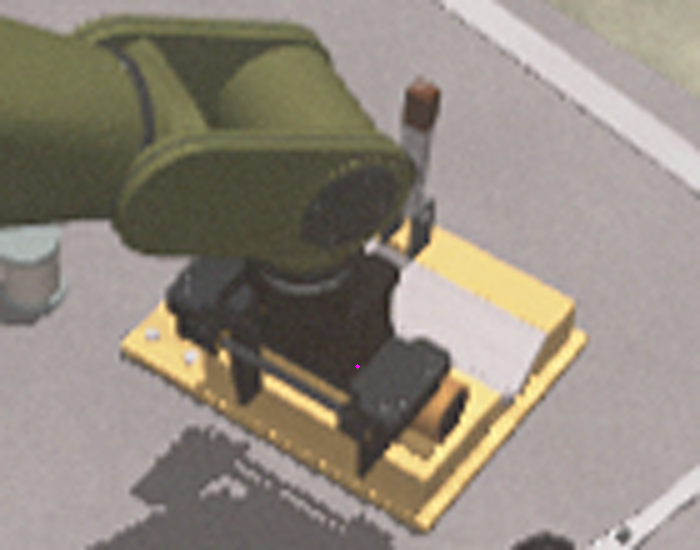

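```bash
python3 -m jog '{"xyz":[[9.9,1.4,2],[9.9,1.4,1],[8,1.1,0],[8,1.1,0],[8,1.1,0]],"twist":[0,0,0,0,0]}';  python3 - <<'E'
from h import *
s=readout.observe(); print(toJ(s["tool_pos"]),s["eef_rot"],s["grip_width"],s["ft_force"])
c=optics.camera("wrist"); show(c,[J(0,0,53)],(130,0,400,300),2,"pics/w8.png")
E
```

```text
time_s: 8.75
tool_pos: [508.2, -71.3, 79.8]
eef_rot: [2.038, 2.342, 0.069]
ft_force: [-0.1, -0.1, -0.1]
grip_width: 95.1
[-79.73278322 -43.48518309  79.84935813] [2.03835689 2.34249522 0.06878708] 95.08781636889456 [-0.11270422 -0.09493727 -0.1393277 ]
```

View pics/w8.png

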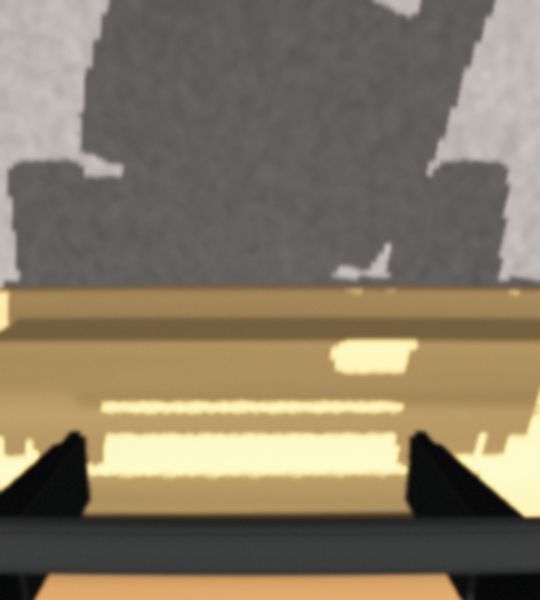

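Finger at x≈-80; the core has moved on. Back off and look.

```bash
python3 -m jog '{"xyz":[[-25,-3.5,10],[-20,-3,30],[0,0,30]],"twist":[0,0,0]}';  python3 - <<'E'
from h import *
s=readout.observe(); print(toJ(s["tool_pos"]),s["eef_rot"])
c=optics.camera("side"); show(c,[J(0,-42+75,75),J(0,-42-75,75)],(200,130,340,240),5,"pics/s8.png")
c=optics.camera("top"); show(c,[J(0,-42+75,53),J(0,-42-75,53)],(215,110,335,210),5,"pics/t8.png")
E
```

```text
time_s: 9.18
tool_pos: [461.3, -77.1, 148.4]
eef_rot: [2.041, 2.348, 0.065]
ft_force: [0.6, -0.4, -0.7]
grip_width: 95.0
[-126.96214664  -42.62021021  148.39480285] [2.04143426 2.34777278 0.06503507]
```

View pics/s8.png

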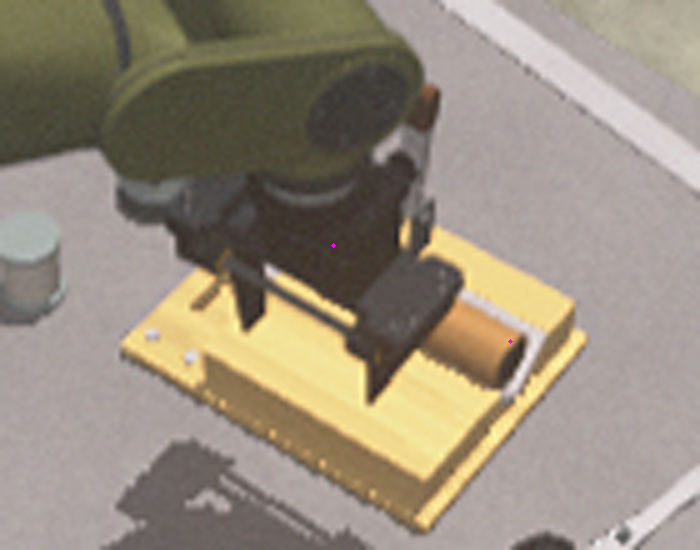

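View pics/t8.png

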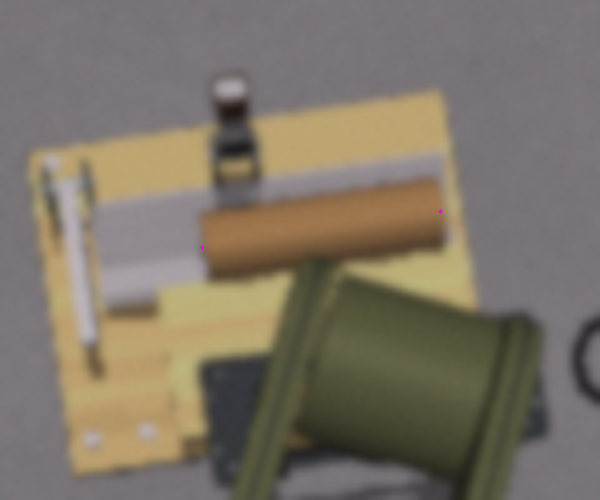

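Run:
```python
from h import *
s=readout.observe(); print(s["joint_pos"], J(-2,-155,150)-s["tool_pos"])
c=optics.camera("wrist"); show(c,[J(0,-117,53)],(0,0,512,384),1.5,"pics/w9.png")
```

```text
[-0.295401   -0.25845734  2.15064005  0.02803057  1.19668127 -2.01557485] [136.18256369 -92.86264193  -1.98915357]
```

View pics/w9.png

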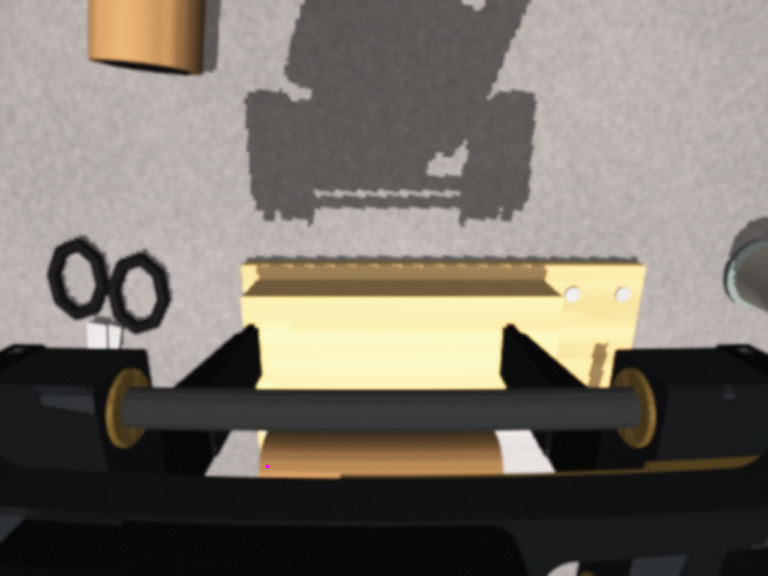

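```bash
python3 -m jog '{"xyz":[[10,-18,0],[10,-18,0],[10,-18,0],[15,-15,0],[15,-8,0]],"twist":[-0.175,-0.175,-0.175,-0.175,-0.175]}' 0; python3 -m jog '{"xyz":[[18,-4,0],[18,-4,0],[18,-4,0],[18,-4,0],[0,0,0]],"twist":[-0.175,-0.175,-0.175,-0.165,0]}';  python3 - <<'E'
from h import *
s=readout.observe(); print(toJ(s["tool_pos"]),s["eef_rot"],s["joint_pos"],J(-2,-155,75)-s["tool_pos"])
print(cv2.Rodrigues(s["eef_rot"])[0]); print(np.degrees(th))
c=optics.camera("side"); show(c,[J(0,-42-75,75)],(200,130,340,240),5,"pics/s10.png")
c=optics.camera("top"); show(c,[J(0,-42+75,53),J(0,-42-75,53)],(215,110,335,210),5,"pics/t10.png")
E
```

```text
time_s: 9.95
tool_pos: [521.5, -154.7, 140.4]
eef_rot: [2.852, 1.22, 0.029]
ft_force: [0.6, 0.2, -0.1]
grip_width: 50.8
time_s: 10.58
tool_pos: [592.6, -169.8, 128.1]
eef_rot: [3.103, 0.15, -0.014]
ft_force: [-0.9, 0.2, -0.3]
grip_width: 2.6
[ -10.0727054  -152.9528413   128.07293526] [ 3.10299487  0.14996581 -0.01406085] [-0.35020893  0.13440139  1.8194203  -0.03858761  1.18281191 -0.43228096] [  8.28061651  -0.88928141 -53.07293526]
[[ 0.99529999  0.09656023 -0.00735219]
 [ 0.09624398 -0.99473046 -0.03533283]
 [-0.0107252   0.03445916 -0.99934856]]
8.1
```

View pics/s10.png

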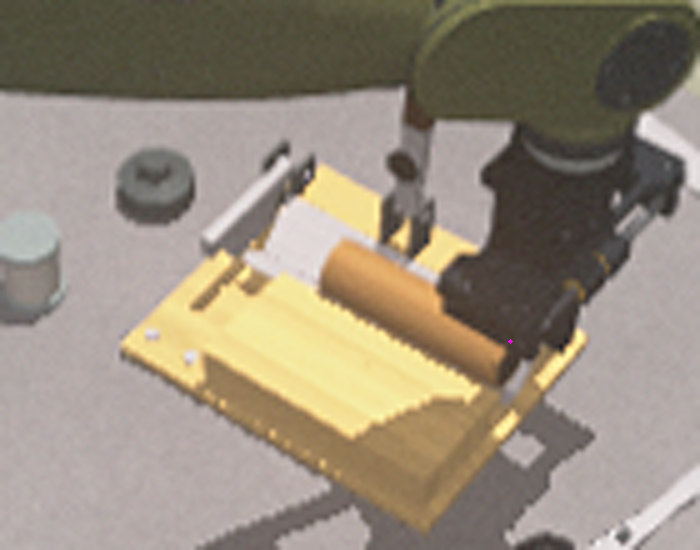

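View pics/t10.png

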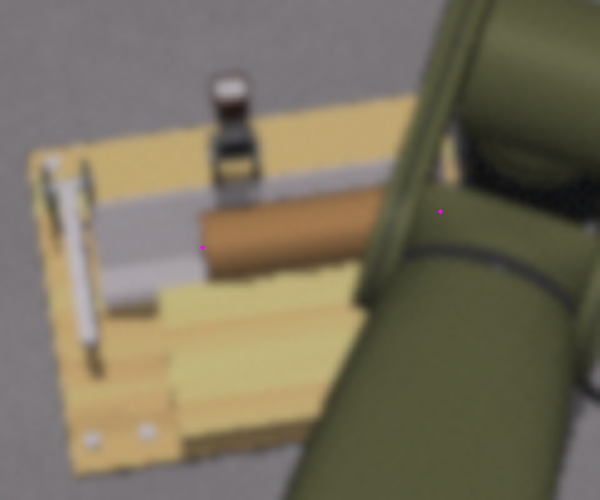

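```bash
python3 -m jog '{"xyz":[[4,0,-22],[3,1,-20],[0,0,0]],"twist":[0.025,0.02,0]}' 0
python3 - <<'E'
from h import *
s=readout.observe(); print(toJ(s["tool_pos"]),s["eef_rot"],s["grip_width"])
print(cv2.Rodrigues(s["eef_rot"])[0][:,2])
c=optics.camera("wrist"); show(c,[J(0,-42-75,75)],(0,0,512,384),1.5,"pics/w11.png")
E
```

```text
time_s: 11.05
tool_pos: [596.2, -167.6, 81.2]
eef_rot: [3.1, 0.23, -0.019]
ft_force: [-0.4, -0.3, 1.0]
grip_width: 0.1
[  -6.15903893 -151.28328609   81.16475393] [ 3.09966193  0.23016823 -0.0189344 ] 0.1258795229054331
[-0.00967793 -0.03414274 -0.99937011]
```

View pics/w11.png

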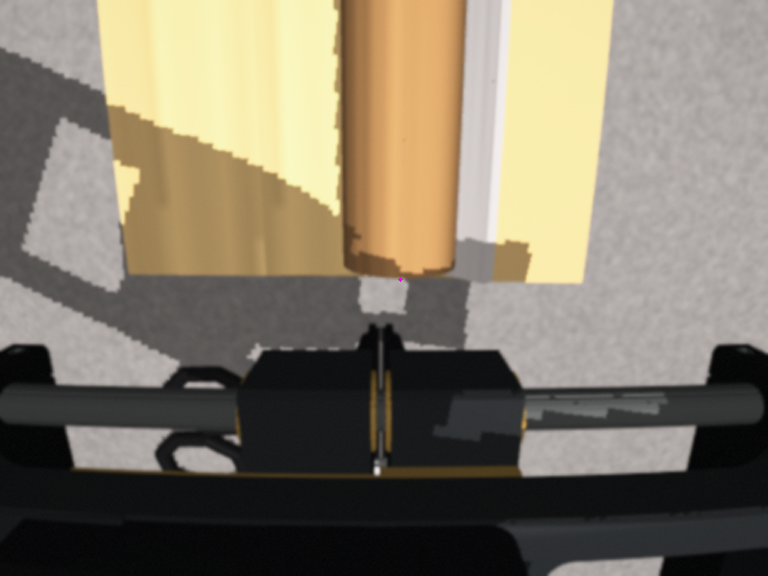

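```bash
python3 -m jog '{"xyz":[[-2.5,17,1.5],[-2.1,15,1.5],[-1.7,12,1.5],[-1.7,12,1.5],[-1.7,12,1]],"twist":[0,0,0,0,0]}' 0
python3 - <<'E'
from h import *
s=readout.observe(); print(toJ(s["tool_pos"]),s["eef_rot"],s["grip_width"],s["ft_force"])
c=optics.camera("wrist"); show(c,[J(0,-42-75,75)],(0,0,512,384),1.5,"pics/w12.png")
c=optics.camera("side"); show(c,[J(0,-42-75,75)],(200,100,340,220),5,"pics/s12.png")
E
```

```text
time_s: 11.72
tool_pos: [587.5, -96.0, 92.1]
eef_rot: [3.097, 0.23, -0.011]
ft_force: [-0.1, -1.2, -0.9]
grip_width: 0.4
[ -4.66881057 -79.13726036  92.07443466] [ 3.0968765   0.22981167 -0.01056894] 0.400829162196111 [-0.08213168 -1.24848346 -0.85428304]
```

View pics/w12.png

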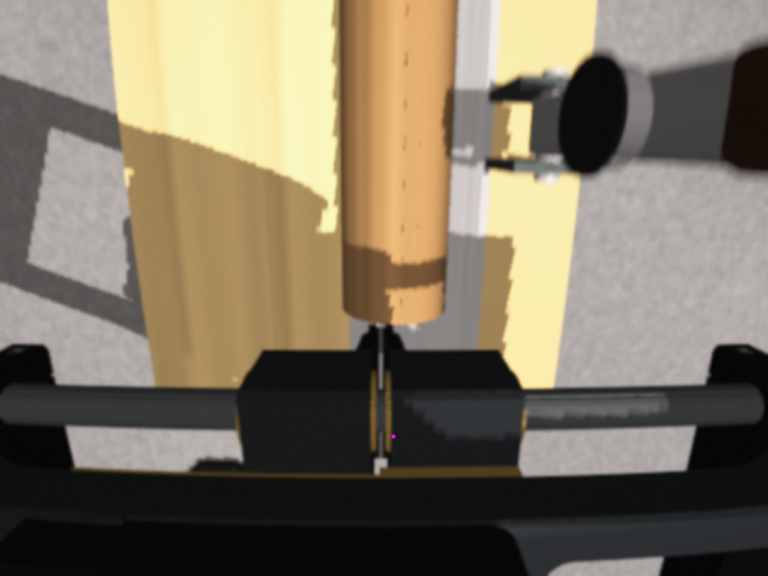

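View pics/s12.png

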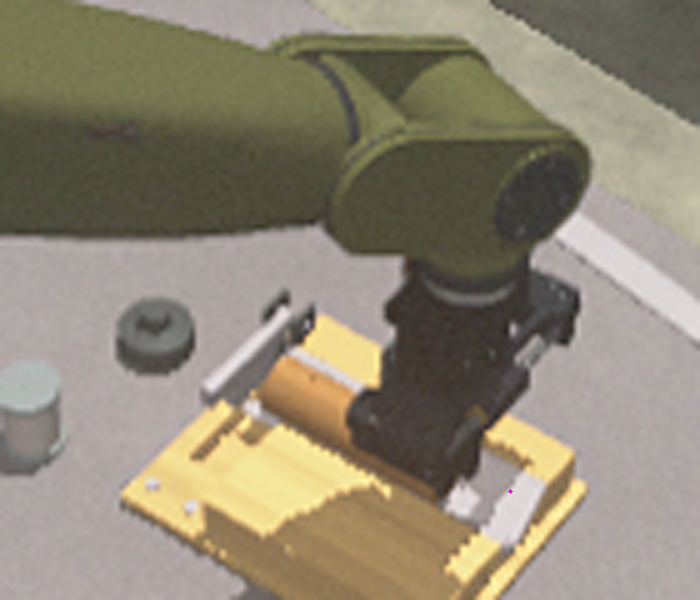

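Run:
```python
from h import *
c=optics.camera("side"); s=readout.observe()
d=cv2.Rodrigues(s["eef_rot"])[0][:,2]
for k in (60,100,130,150,170,190,210): 
    X=s["tool_pos"]-d*k; p=proj(c,[X])[0]; print(k,X.round(),((p-[200,100])*5).round())
```

```text
60 [588. -94. 152.] [462. 393.]
100 [588. -92. 192.] [465. 350.]
130 [588. -91. 222.] [466. 318.]
150 [588. -91. 242.] [468. 295.]
170 [588. -90. 262.] [469. 273.]
190 [588. -89. 282.] [470. 249.]
210 [588. -89. 302.] [471. 225.]
```

```bash
python3 -m jog '{"xyz":[[1.3,-9,-6],[0,0,-9],[0,0,0]],"twist":[0,0,0]}' 0
python3 - <<'E'
from h import *
s=readout.observe(); print(toJ(s["tool_pos"]),s["eef_rot"],s["grip_width"],s["ft_force"])
c=optics.camera("wrist"); show(c,[J(0,-75-15,53)],(0,0,512,384),1.5,"pics/w13.png")
E
```

```text
time_s: 12.25
tool_pos: [588.7, -106.4, 75.3]
eef_rot: [3.098, 0.229, -0.012]
ft_force: [-0.1, 0.1, -0.1]
grip_width: 0.5
[ -4.98610025 -89.57931956  75.32129059] [ 3.09782494  0.22931314 -0.01234816] 0.549984530572361 [-0.06671209  0.11296902 -0.11109253]
```

View pics/w13.png

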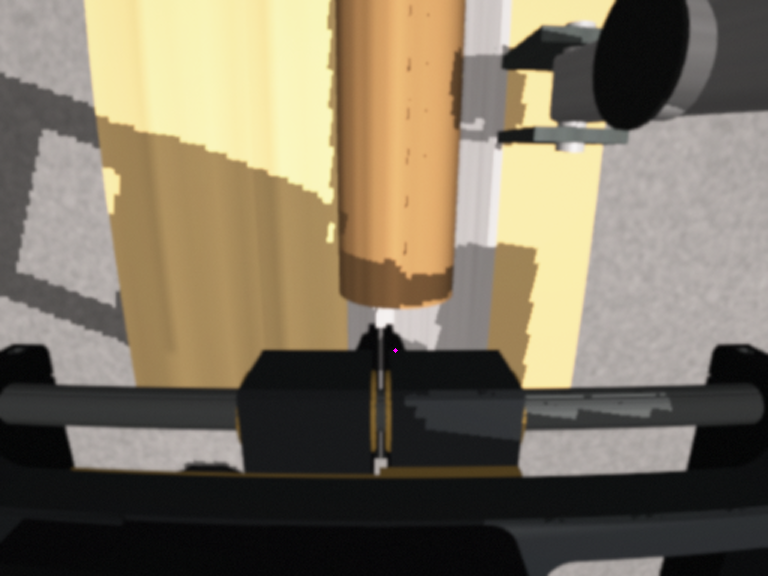

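```bash
python3 -m jog '{"xyz":[[-1.4,10,0.5],[-1.1,8,0.5],[-0.8,5,0.5],[-0.6,4,0]],"twist":[0,0,0,0]}' 0
python3 - <<'E'
from h import *
s=readout.observe(); print(toJ(s["tool_pos"]),s["eef_rot"],s["grip_width"],s["ft_force"])
c=optics.camera("side"); show(c,[J(0,105,75)],(200,100,340,220),5,"pics/s14.png")
c=optics.camera("wrist"); show(c,[J(0,-45,75)],(0,0,512,384),1.5,"pics/w14.png")
E
```

```text
time_s: 12.8
tool_pos: [585.1, -78.1, 77.7]
eef_rot: [3.097, 0.229, -0.01]
ft_force: [-0.2, -1.6, 0.2]
grip_width: 0.7
[ -4.56413811 -61.10946016  77.70132958] [ 3.0965895   0.22909726 -0.0101292 ] 0.6681958822160317 [-0.21423131 -1.56002508  0.22914979]
```

View pics/s14.png

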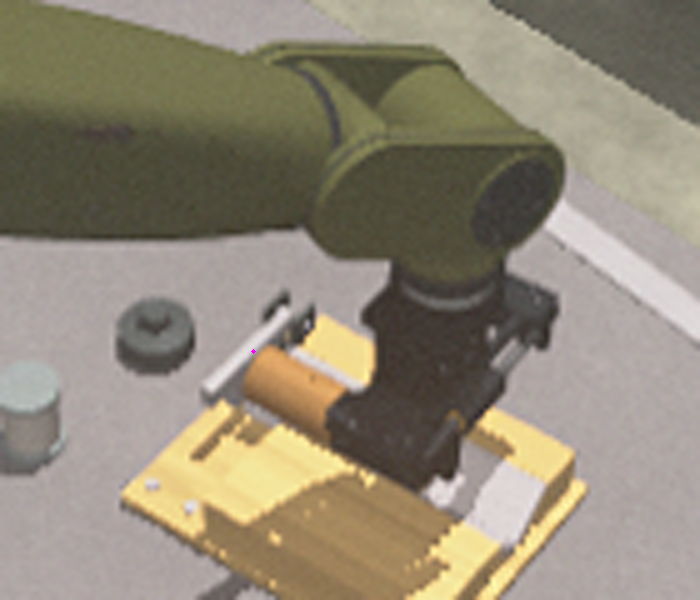

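View pics/w14.png

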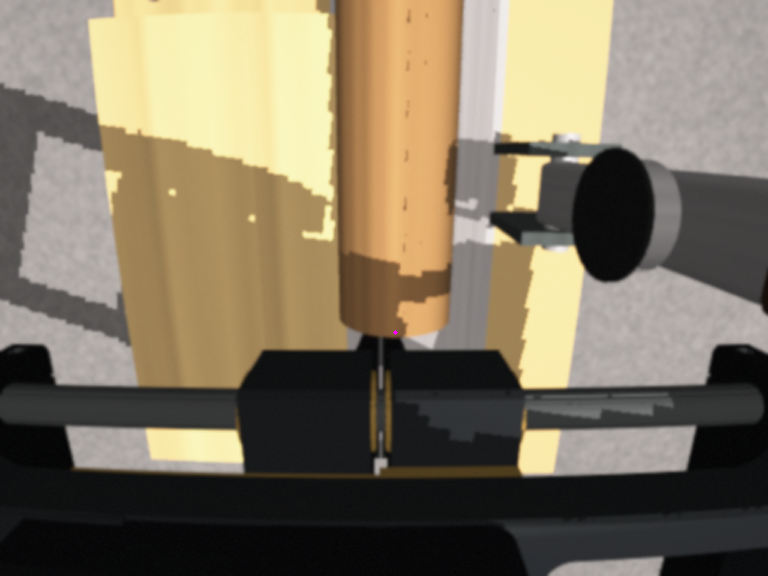

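```bash
python3 -m jog '{"xyz":[[-0.4,3,0],[-0.4,3,0]],"twist":[0,0]}' 0; python3 -m jog '{"xyz":[[-0.4,3,0],[-0.4,3,0]],"twist":[0,0]}' 0
```

```text
time_s: 13.15
tool_pos: [584.8, -74.2, 78.3]
eef_rot: [3.091, 0.231, -0.009]
ft_force: [1.0, -13.2, -1.3]
grip_width: 0.7
time_s: 13.4
tool_pos: [585.3, -74.1, 79.5]
eef_rot: [3.078, 0.232, -0.005]
ft_force: [0.3, -10.5, -1.3]
grip_width: 0.8
```

```bash
python3 -m jog '{"xyz":[[1.5,-10,0],[4,-30,0],[0,-20,30],[0,0,50],[0,0,50]],"twist":[0,0,0,0,0]}' 0; python3 -m jog '{"xyz":[[-10,10,45],[-15,10,20],[-15,10,0],[0,0,0],[0,0,0]],"twist":[0.175,0.175,0.175,0.175,0.175]}' 50
python3 - <<'E'
from h import *
s=readout.observe(); print(toJ(s["tool_pos"]),s["eef_rot"],s["grip_width"],s["ft_force"])
c=optics.camera("side"); show(c,[J(0,105,75),J(0,-45,75)],(200,100,340,220),5,"pics/s15.png")
c=optics.camera("top"); show(c,[J(0,105,75),J(0,-45,75)],(215,110,335,210),5,"pics/t15.png")
E
```

```text
time_s: 14.02
tool_pos: [587.0, -134.9, 206.3]
eef_rot: [3.087, 0.231, -0.022]
ft_force: [0.9, -0.3, 0.1]
grip_width: 0.3
time_s: 14.65
tool_pos: [548.3, -104.4, 281.2]
eef_rot: [2.676, 1.553, 0.03]
ft_force: [0.4, -0.1, 0.4]
grip_width: 44.3
[-44.65304066 -81.90910595 281.15053337] [2.67586426 1.55315315 0.02999877] 44.27315401325227 [ 0.4352755  -0.07772425  0.36932052]
```

View pics/s15.png

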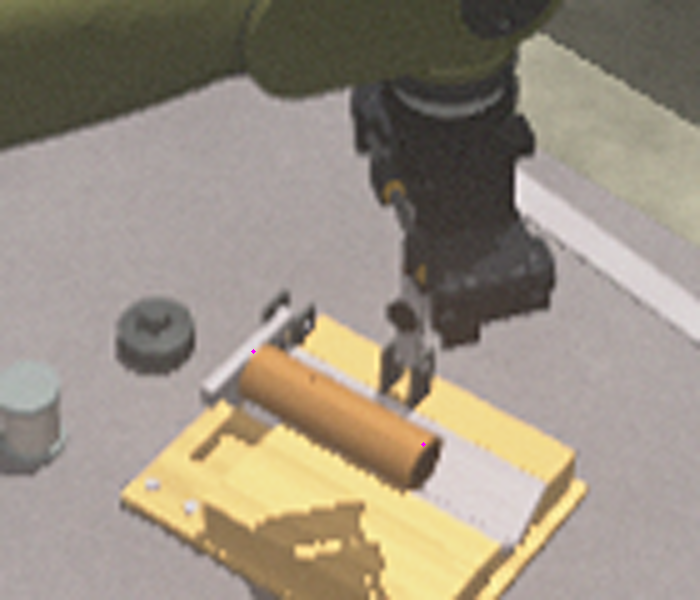

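View pics/t15.png

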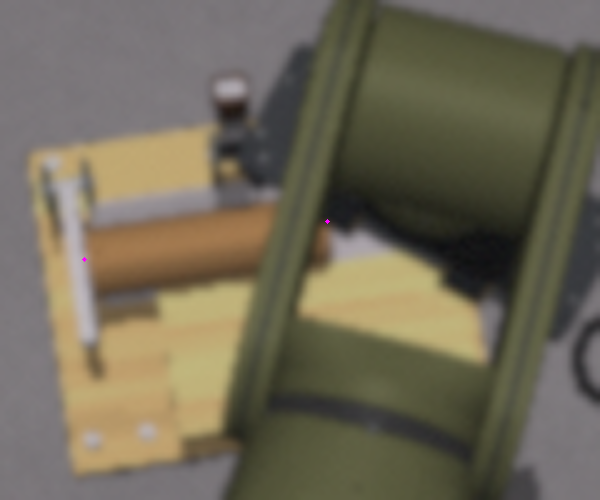

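```bash
python3 -m jog '{"xyz":[[20,24,5],[20,24,3],[20,24,2],[20,24,0],[0,0,0]],"twist":[0.175,0.175,0.175,0.125,0]}' 50
python3 - <<'E'
from h import *
import pickle
s=readout.observe(); print(toJ(s["tool_pos"]),s["eef_rot"],s["grip_width"],s["ft_force"])
c=optics.camera("wrist"); show(c,[J(55.6,5,186),J(57,5,202)],(130,40,400,300),2.2,"pics/w16.png"); pickle.dump(c,open("w16.pkl","wb"))
E
```

```text
time_s: 15.38
tool_pos: [630.3, -6.1, 290.0]
eef_rot: [2.054, 2.33, 0.051]
ft_force: [0.1, -0.4, 0.5]
grip_width: 47.6
[ 50.34676181   3.89393745 290.04486068] [2.05398593 2.3299444  0.05148727] 47.588054775202075 [ 0.07859282 -0.39260535  0.53986724]
```

View pics/w16.png

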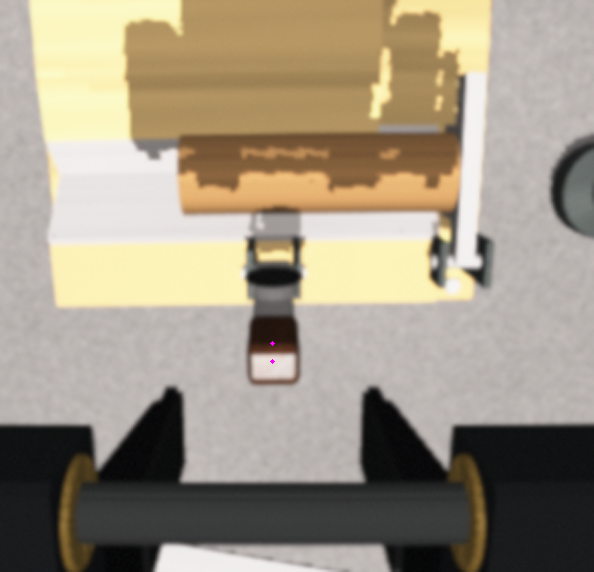

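```bash
python3 -m jog '{"xyz":[[2,1,-30],[2,1,-30],[2,0,-28],[0,0,-10],[0,0,0]],"twist":[0.015,0,0,0,0]}' 50
python3 - <<'E'
from h import *
s=readout.observe(); print(toJ(s["tool_pos"]),s["eef_rot"],s["grip_width"],s["ft_force"])
c=optics.camera("wrist"); show(c,[J(57,5,186),J(58,5,202)],(130,40,400,300),2.2,"pics/w17.png")
E
```

```text
time_s: 16.05
tool_pos: [634.0, -8.7, 191.1]
eef_rot: [2.056, 2.327, 0.051]
ft_force: [-0.3, -0.2, 0.0]
grip_width: 47.6
[ 53.68376388   0.77479955 191.10339009] [2.05598751 2.32650002 0.05101378] 47.5859157172369 [-0.30999718 -0.22929049  0.01192239]
```

View pics/w17.png

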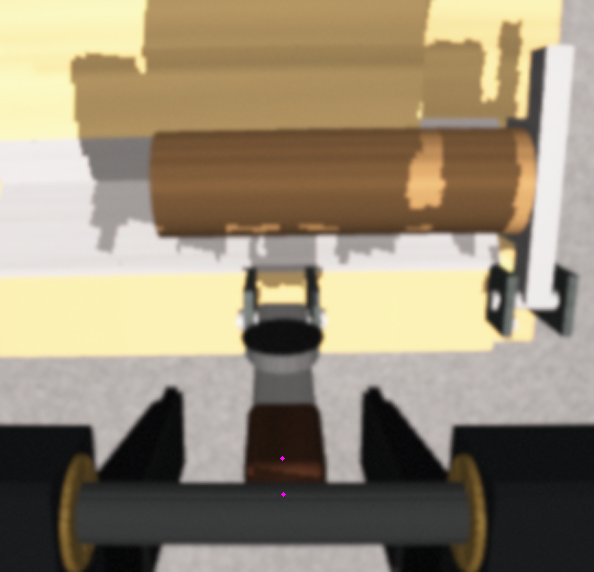

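```bash
python3 -m jog '{"xyz":[[3,5,-4],[0,0,0]],"twist":[0,0]}' 50;  python3 -m jog '{"xyz":[[0,0,0],[0,0,0],[0,0,0]],"twist":[0,0,0]}' 0 20
python3 - <<'E'
from h import *
s=readout.observe(); print(toJ(s["tool_pos"]),s["eef_rot"],s["grip_width"],s["ft_force"])
E
```

```text
time_s: 16.35
tool_pos: [638.8, -3.7, 190.4]
eef_rot: [2.054, 2.322, 0.056]
ft_force: [0.1, -0.4, 0.4]
grip_width: 47.7
time_s: 16.73
tool_pos: [639.5, -3.5, 192.0]
eef_rot: [2.053, 2.321, 0.058]
ft_force: [-0.7, -0.2, -0.4]
grip_width: 22.8
[ 59.83944125   5.16316954 191.97308159] [2.05250177 2.32115392 0.05786911] 22.795302921957497 [-0.7435805  -0.22004892 -0.42206037]
```

```bash
python3 -m jog '{"xyz":[[0,0,0],[-17,-2.4,-2],[-17,-2.4,-2.4],[-16.3,-2.3,-5.2],[-15.2,-2.2,-7.9]],"twist":[0,0,0,0,0]}' 0 25
python3 - <<'E'
from h import *
s=readout.observe(); print(toJ(s["tool_pos"]),s["eef_rot"],s["grip_width"],s["ft_force"])
E
```

```text
time_s: 17.35
tool_pos: [578.8, -13.1, 180.6]
eef_rot: [2.042, 2.31, 0.08]
ft_force: [2.0, 0.8, 2.8]
grip_width: 19.8
[ -1.62375703   4.13014051 180.64964165] [2.0418832  2.30986683 0.07973498] 19.773655143600827 [2.03993916 0.8326535  2.7746986 ]
```

```bash
python3 -m jog '{"xyz":[[-12.7,-1.5,-10.6],[-12.2,-1.4,-11],[-10.2,-1.2,-12.8],[-8.1,-1,-14.3],[-5.1,-0.6,-13.5]],"twist":[0,0,0,0,0]}' 0 25
python3 - <<'E'
from h import *
s=readout.observe(); print(toJ(s["tool_pos"]),s["eef_rot"],s["grip_width"],s["ft_force"])
c=optics.camera("side"); show(c,[J(0,105,75),J(0,-45,75)],(200,100,340,220),5,"pics/s18.png")
E
```

```text
time_s: 17.98
tool_pos: [527.6, -20.4, 123.3]
eef_rot: [2.038, 2.305, 0.081]
ft_force: [-1.4, -2.1, 4.4]
grip_width: 19.8
[-53.35241508   4.12127296 123.27839891] [2.03848005 2.30500143 0.08137877] 19.777012455181588 [-1.35558568 -2.13439967  4.36410222]
```

View pics/s18.png

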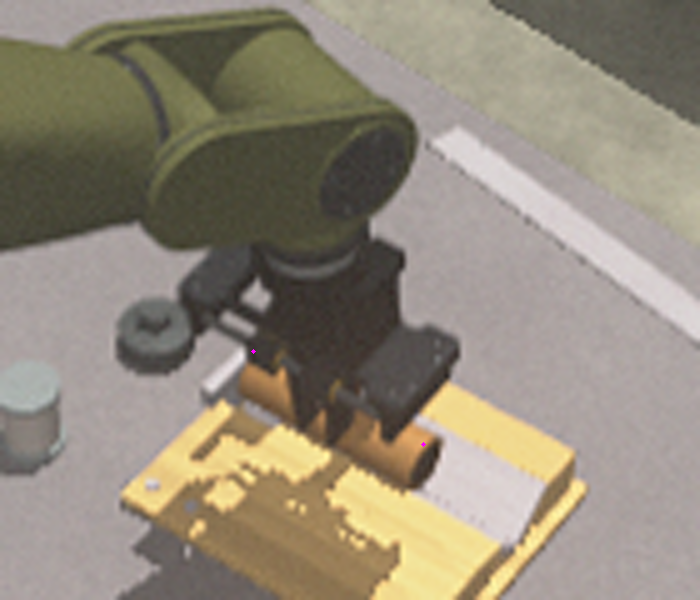

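```bash
python3 -m jog '{"xyz":[[-2.5,-0.3,-11],[-1,0,-10],[0,0,-8]],"twist":[0,0,0]}' 0 25; python3 -m jog '{"xyz":[[0,0,-5]],"twist":[0]}'
```

```text
time_s: 18.4
tool_pos: [520.2, -21.5, 90.4]
eef_rot: [2.042, 2.309, 0.072]
ft_force: [-3.5, -2.6, 3.3]
grip_width: 19.8
time_s: 18.52
tool_pos: [519.9, -21.6, 84.6]
eef_rot: [2.043, 2.309, 0.071]
ft_force: [-2.1, -1.7, 2.9]
grip_width: 19.9
```

```bash
python3 -m jog '{"xyz":[[0.5,0,-3],[0.5,0,-3]],"twist":[0,0]}'
python3 - <<'E'
from h import *
s=readout.observe(); print(toJ(s["tool_pos"]),s["ft_force"],s["torque"])
E
```

```text
time_s: 18.77
tool_pos: [520.1, -21.5, 79.2]
eef_rot: [2.044, 2.312, 0.067]
ft_force: [-14.7, -1.3, 23.9]
grip_width: 19.6
[-60.8934176    4.08782566  79.24541672] [-14.65403214  -1.27592434  23.86825802] [-0.02300709  1.95671223  0.12164203]
```

```bash
python3 -m jog '{"xyz":[[0,0,-1],[0,0,0],[0,0,0]],"twist":[0,0,0]}' 45; python3 -m jog '{"xyz":[[0,0,10],[0,0,30],[-10,0,50],[-20,0,50],[-20,0,40]],"twist":[0,0,0,0,0]}'; python3 -m jog '{"xyz":[[-40,0,30],[-40,0,20],[0,0,0],[0,0,0]],"twist":[0,0,0,0]}'
python3 - <<'E'
from h import *
s=readout.observe(); print(toJ(s["tool_pos"]),s["ft_force"])
c=optics.camera("side"); show(c,[J(0,105,75),J(0,-45,75),J(-64,5,90),J(-48,5,99)],(200,100,340,220),5,"pics/s19.png")
c=optics.camera("wrist"); show(c,[J(0,105,75),J(0,-45,75)],(0,0,512,384),1.5,"pics/w19.png")
E
```

```text
time_s: 19.15
tool_pos: [521.3, -20.4, 78.1]
eef_rot: [2.044, 2.311, 0.072]
ft_force: [1.1, -0.0, 0.5]
grip_width: 41.4
time_s: 19.77
tool_pos: [467.5, -19.4, 260.7]
eef_rot: [2.048, 2.317, 0.067]
ft_force: [0.4, -0.2, 1.1]
grip_width: 43.0
time_s: 20.27
tool_pos: [386.3, -19.3, 320.2]
eef_rot: [2.04, 2.307, 0.079]
ft_force: [-0.2, -0.1, 0.1]
grip_width: 42.7
[-193.10434079   25.1360208   320.2124498 ] [-0.21997968 -0.05653811  0.14967505]
```

View pics/s19.png

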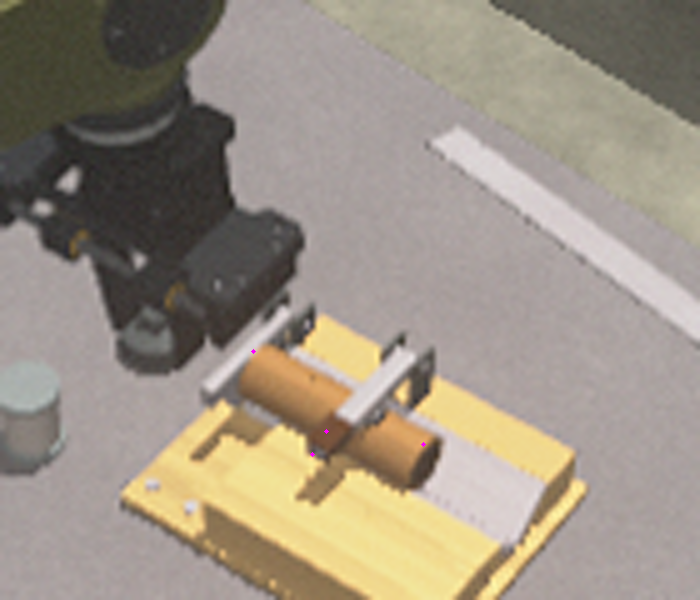

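View pics/w19.png

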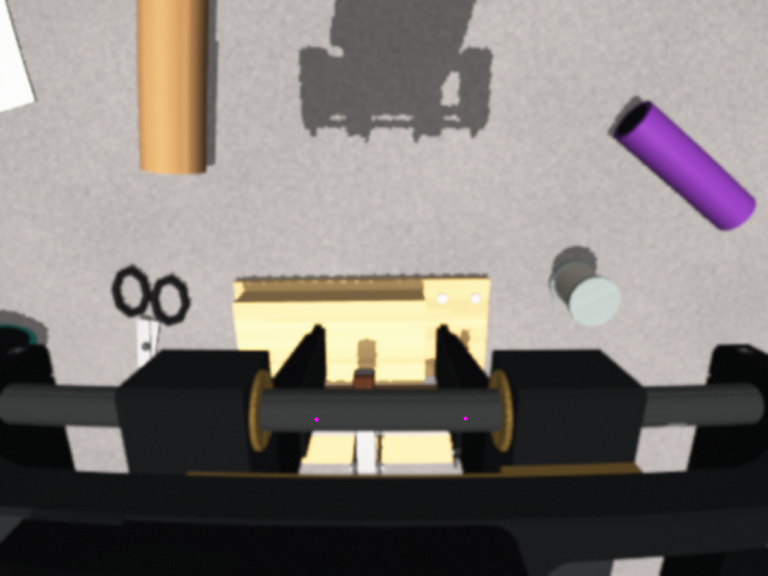

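Run:
```python
from h import *
c=optics.camera("side")
def P(a): return [np.r_[J(48-r*np.cos(a)-o*np.sin(a)*1,y,90+r*np.sin(a)+0)]+np.array([0,0,o]) for r in (14,78) for y in (-4,14) for o in (7,)]+[J(48-r*np.cos(a),y,90+r*np.sin(a)+o) for r in (112,) for y in (-5,15) for o in (-9,9)]
show(c,P(0.),(255,155,300,205),14,"pics/s20.png")
c=optics.camera("top"); show(c,[J(0,105,53),J(0,-45,53)],(215,110,335,210),5,"pics/t20.png")
```

```text
(no output)
```

View pics/s20.png

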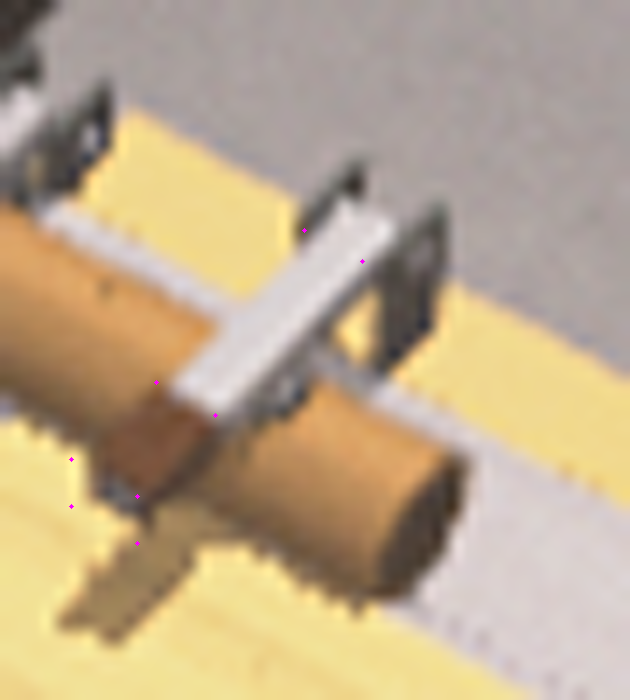

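View pics/t20.png

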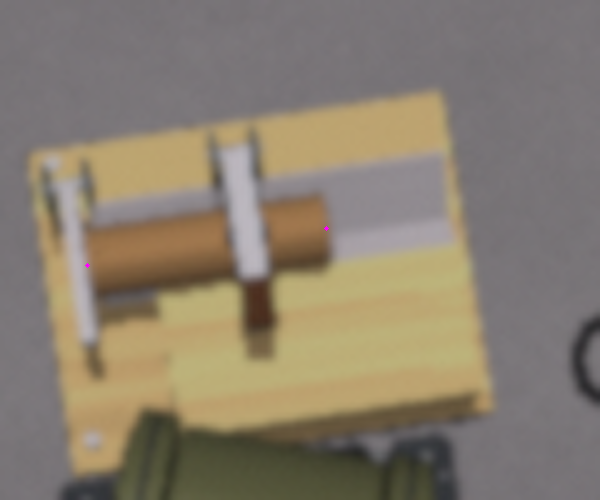

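Run:
```python
from h import *
np.set_printoptions(precision=1,suppress=True)
c=optics.camera("side");t=optics.camera("top")
S=lambda p:(p[0]/14+255-.46,p[1]/14+155-.46)
T=lambda p:(p[0]/5+215-.4,p[1]/5+110-.4)
A,ra=tri([(c,S((203,402))),(t,T((256,278)))]);B,rb=tri([(c,S((370,217))),(t,T((236,148)))])
a,b=toJ(A),toJ(B);print(a,ra,b,rb,np.arctan2(a[2]-b[2],b[0]-a[0]))
for n,cc,X in (("side",c,None),):
  for ang in (-0.08,-.04,0,.04,.08): print(ang,(proj(cc,[J(48-80*np.cos(ang)-7*np.sin(ang),5,90+80*np.sin(ang)+7)])[0]-[255,155])*14)
```

```text
[-30.4   1.9  97.4] [2.3, 2.3] [48.8  3.3 95.9] [0.1, 0.1] 0.019869423634398756
-0.08 [175.  411.4]
-0.04 [174.1 404.1]
0 [173.5 396.5]
0.04 [173.2 388.5]
0.08 [173.2 380.2]
```

Run:
```python
from workcell import order
print(order.finish_job())
```

```text
the job is handed in; nothing more can be done
None
```

The jig is set up and the job is handed in at about 20 s of the 67 s. No verdict was reported back.

- **Flag:** I pinched the stop flag and swung it down until it met its end stop, at about 23 N. The side view shows it level.
- **Core:** I pushed it off the shelf with the open fingers. It rolled into the vee by itself and settled there untouched. I then slid it along from its other end, with the hold-down arm still up, until it met the flag; the push force rose to about 13 N.
- **Hold-down arm:** I swung it down last until the pad stopped on the core, at about 24 N. I then let go and moved the gripper clear.

**Last checks:**
- The core lies along the vee with its end at the flag, within about 2 mm in the pictures.
- I measured the arm angle at about 0.02 rad from two views, whose rays missed each other by about 2 mm.
- In the views I had, the scissors, spool and weight look undisturbed, though I did not measure where they ended up.

**Problems and gaps:**
- The tool pose drifted, with tilt up to about 5° and a few mm in height. On the first pass the pushing finger rose to the top of the core, so I backed off, lowered it and pushed again.
- The pads slipped a little on both levers at the end stops: the tool read about 9 to 15 mm lower than the levers should be when down.
- I did not measure how hard the pad presses on the core after release. I am relying on the hinge friction and the 24 N I pressed with.

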